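# Put the key fob away and set the hall alarm

### The arm

A 7-joint arm with a two-finger parallel gripper is mounted at the origin on the work surface. World frame = base frame: x ahead of the robot, y to its left, z up, the work surface at z = 0. Lengths are in m, angles in degrees, forces in N, time in s.
With the tool pointing down it reaches from about 0.425 to 0.875 m from the base axis. Payload 4.7 kg.
Tool frame: the origin (TCP) lies midway between the tips of the shut fingers; the grasp point (between the pads) lies env.grip_point_offset behind it (env.grip_point_offset is the distance from the TCP to the grasp point, in m); z points along the fingers, y is the line along which they close (so a half turn about z gives the same grasp; the last joint's range is limited). The gripper opens to 87 mm and grips with 3 to 60 N. Pads are 19 mm wide; open, the fingers measure 117 mm over their backs; the gripper's body (75 mm by 190 mm) begins 51 mm behind the grasp point.
Start: joints at [-72.932, 18.392, -4.016, 83.108, 1.295, 78.541, -3.26], TCP at [0.182, 0.624, 0.223] pointing down, gripper open.
Joint ranges: [-163.93, 163.93], [-17.29, 119.83], [-79.2, 71.16], [3.27, 140.29], [-89.18, 269.18], [5.43, 117.66], [-154.24, 154.24]. Speed limits (degrees/s): [147.25, 147.25, 180, 180, 180, 180, 180].

### API

Orientations are given as [roll, pitch, yaw] about the fixed x, y, z axes, in that order (R = Rz(yaw) Ry(pitch) Rx(roll)).
In Python, from cell import env gives the robot as it stands.
- The arm moves only by the shell command python3 -m creep 'ROWS' [FORCE]. ROWS is a JSON object of lists of equal length, an entry for each row: "translation": the shift along the tool's x, y, z in units of 0.08 m (1.0 is 0.08 m), a list of three; "turn": the turn, a rotation vector about the tool's x, y, z in units of 180 degrees (1.0 is 180 degrees), a list of three; "grip": the opening, from 0 (shut) to 1 (fully open). In form: {"translation": [[x, y, z], ...], "turn": [[ax, ay, az], ...], "grip": [grip, ...]}. A call has 1 to 5 rows; each row shifts and turns the commanded pose from where the row before left it, along the tool's axes as they then stand; what a row does not reach is not made up. A row lasts 1/8 s, in which the tool goes at most 62.5 mm and 10.7 degrees, less where a joint would pass 70% of its speed; a pose out of reach is approached as far as the arm can. A call with a number of a shift or a turn outside -1 to 1 is refused whole. A call with a gripper value outside its range is refused whole. The fingers move at their own pace and stop on an object; FORCE is the grip in N (left out, the last holds). Time passes only in rows, so rows that do not move let the fingers close. It gives the time, the measured TCP pose, the force, the opening and the grip force at its end, in the units of the state.
- env.get_obs(): the state, without advancing time (a new reading comes with each control period).
- env.read_camera(name): name is "scene" or "side" or "wrist"; returns a dict with "frame" (384x512x3 uint8, red, green, blue), "z_map" (384x512 float32, m along the optical axis (not along the pixel's ray), 0 where there is no reading), "K" (3x3 intrinsics, pixels), "D" ([k1, k2, p1, p2, k3] as OpenCV has them; the pictures are not rectified), "rvec" (rotation vector, rad) and "tvec" (3), from world to camera coordinates, as OpenCV has them. Camera axes: x right, y down, z forward; pixel columns grow to the right and rows downward; lengths in m; the calibration is good to about 2 mm. A picture is of the moment at which its call begins.
- env.sign_off(): hands the job in; it is judged then, once.
The state is a dict: "time_s": time; "qpos": joint angles; "joint_velocities": joint speeds; "effort": joint torques, N m; "tool_pos": TCP position; "tool_rot": TCP orientation; "force": force on the tool from outside, world axes, zero at the start; "wrist_torque": the same for the moment, N m; "grip_width": finger opening in m; "grasp_force": force on a finger pad.
Only numpy, scipy, OpenCV 4.12 (cv2) and the standard library are available. Lean on these libraries where they do the work, as an engineer would, in place of code of your own. Each camera call takes 0.05 s, during which the arm holds its last target. There are 200 camera calls.

### The job

Pull out the sliding tray, lay the white key fob flat in it without dropping it, and push the tray fully home. Only once the tray is shut, set the alarm on the keypad: press the round key until it registers, then the long bar key, each pressed gently but firmly and held for half a second. Never press the square key, and leave everything else where it is.

Things in the scene. Friction and masses are not known exactly. Their poses are not given: they have to be found in the camera images.
- unit_drawer0 (a joint): how far the sliding tray is out, in m: 0 fully home, 0.158 fully out; out means towards the robot, along the tray's own -x. About 0.13 out leaves room for a gripper. It runs stiffly (about 1 N plus drag) and stays where it is left. At the start it is home or up to 0.02 ajar.
- unit_drawer0_handle (a point): centre of the tray's handle: a level steel bar 11 mm thick, 120 mm long along y, 35 mm off the tray's front on two stems 51 mm either side of the centre; 46 mm above the rack top, 38 mm below the unit's top; moves with the tray. Axes: x into the unit (the tray shuts along +x, opens along -x), y along the bar, z up.
- unit: the tray unit: cream box with a wooden tray front, 230 mm deep (x), 260 mm wide (y), 84 mm high, fixed on the rack top; the tray comes out of its -x face. Origin: centre of its underside; axes as the handle's.
- tray_floor (a point): centre of the tray's inner floor, 22 mm above the rack top, moving with the tray; axes as the handle's. Inside 185 mm long (x), 218 mm wide (y); side walls 40 mm above the floor, front panel 48 mm. The handle is 149 mm towards -x and 24 mm higher. With the tray 0.13 out, the floor from the front wall (x = -93 mm) to x = +31 mm is clear of the unit's roof.
- fob_center (a point): centre (half-way up) of the white plastic key fob: a rounded slab 64 mm long (x), 38 mm wide (y), 16 mm thick (z up), lying flat on a black rubber mat 3 mm thick (so this point is 11 mm above the rack top), 30 to 60 g; a steel split ring reaches 50 mm from the centre along +x, near the underside. Grasp it across its 38 mm width.
- keypad: alarm keypad fixed on the rack top: white slab 140 mm deep (x) by 150 mm wide (y), 20 mm high, dark display strip along its far (+x) edge, three flat white keys below it. Origin: centre of its underside.
- key_round: the round key, 34 mm across, the only round one, in the middle row, 45 mm to the left (+y) of the keypad's centre line. Origin: centre of its top face, 23 mm above the rack top, 3 mm proud of the keypad. Gives only 2 mm, as a stiff spring (2 N at first, 7 N at the end). Registers when fingers push it down with 4 N or more for 0.3 s unbroken; 5 to 10 N is right, over 30 N breaks it.
- key_bar: the long bar key, 100 mm long along y by 30 mm, along the keypad's near (-x) edge, its centre 51 mm towards -x of the other two keys. Origin: centre of its top face, 23 mm above the rack top, 3 mm proud of the keypad. Gives only 2 mm, as a stiff spring (2 N at first, 7 N at the end). Registers when fingers push it down with 4 N or more for 0.3 s unbroken; 5 to 10 N is right, over 30 N breaks it.
- key_square: the square key, 30 x 30 mm, in the middle row, 45 mm to the right (-y) of the keypad's centre line; not to be pressed. Origin: centre of its top face.
- shoe_brush: blue plastic shoe brush, 155 x 50 mm, 38 mm high, lying bristles down; origin: centre of its underside. To be left alone.
- glasses_case: grey spectacle case, 155 x 60 x 42 mm; origin: centre of its underside. To be left alone.
- clothes_peg: steel clothes peg lying on the mat, 72 x 14 mm, 12 mm high, long along its x; origin: centre of its underside. To be left alone.
- padlock: brass padlock lying flat on the mat, body 38 x 42 mm, 18 mm high, its steel shackle reaching 48 mm from the origin along its +x; origin: centre of the body's underside. To be left alone.
- coaster: cork coaster, 100 mm across, 8 mm thick, on top of the tray unit; origin: centre of its underside. To be left alone.
- tumbler: glass tumbler of pens standing on the coaster, 72 mm across, glass 95 mm high, pens to 150 mm; origin: centre of its underside. To be left alone.
- polish_tin: flat round shoe-polish tin, 70 mm across, 26 mm high, on top of the tray unit; origin: centre of its underside. To be left alone.
Mind the look-alikes: they are no part of the job. What is shaped like the keypad but red is not meant.

How it is judged (in metres and radians):
On the way, in this order (a step that is already met when the one before it is completed fails the run):
1. the tray is pulled out at least 80 mm (value of joint unit_drawer0 above 0.08 m), for 0.1 s.
2. the fob lies in the tray, let go and at rest (x of fob_center in the frame of tray_floor between -0.09 and 0.09 m and y of fob_center in the frame of tray_floor between -0.107 and 0.107 m and z of fob_center in the frame of tray_floor between 0 and 0.025 m and contact force between the fingers and fob below 0.1 N and linear speed of fob below 0.03 m/s), for 0.2 s.
3. the tray is fully home (within 6 mm) with the fob in it (value of joint unit_drawer0 below 0.006 m and x of fob_center in the frame of tray_floor between -0.09 and 0.09 m and y of fob_center in the frame of tray_floor between -0.107 and 0.107 m and z of fob_center in the frame of tray_floor between 0 and 0.025 m), for 0.2 s.
4. the round key is pressed with 4 N or more for 0.3 s (contact force between the fingers and key_round above 4 N), for 0.3 s.
5. the bar key is pressed with 4 N or more for 0.3 s (contact force between the fingers and key_bar above 4 N), for 0.3 s.
At the end, for the whole second after the job is handed in: The tray is home within 6 mm, the fob lies inside it at rest (its centre within the tray's inner outline and under 25 mm above its floor), the tumbler still stands upright (all of step 3 and linear speed of fob below 0.03 m/s and angle between tumbler's own z axis and vertical below 0.15 rad); the robot touches nothing.
It fails at once if the square key is pressed (over 3 N) (contact force between the fingers and key_square above 3 N).
It fails at once if a key is pressed (over 2 N) while the tray is more than 10 mm out (value of joint unit_drawer0 above 0.01 m and (contact force between the fingers and key_round above 2 N or contact force between the fingers and key_bar above 2 N)).
It fails at once if the keypad or a key is pushed with over 30 N (contact force between the fingers and keypad above 30 N).
It fails at once if the fob is dropped or thrown (faster than 0.7 m/s while not held) (linear speed of fob above 0.7 m/s and contact force between the fingers and fob below 0.01 N).
It fails at once if another thing is moved by more than 30 mm or the tumbler tips (distance of any of shoe_brush, glasses_case, clothes_peg, padlock, coaster, tumbler, polish_tin from where it was at the start of the episode above 0.03 m or angle between tumbler's own z axis and vertical above 0.3 rad).
It also fails if it takes over 67 s, if anything falls off the work surface, if the arm or the gripper's body presses on something with over 40 N, if the wrist force passes 120 N, or if a joint passes its speed limit or range.

## Working session

There is one attempt and no reset: what is moved stays moved. The work goes in short steps, Python scripts to look and compute and a shell command to move; the robot and the scene stay as the last step left them, time stands still between calls to the robot, and variables do not carry over. Pictures are saved under pics/ and viewed, at most 10 in all, crops included, and the job is handed in when it is done.

```bash
mkdir -p pics; ls; cat > h.py <<'E'
import numpy as np, cv2
from cell import env
def cam(n):
    c=env.read_camera(n); c['R']=cv2.Rodrigues(np.array(c['rvec'],float))[0]; c['t']=np.array(c['tvec'],float).ravel(); return c
def ray(c,px):
    u=cv2.undistortPoints(np.array(px,float).reshape(-1,1,2),np.array(c['K']),np.array(c['D'])).reshape(-1,2)
    d=np.c_[u,np.ones(len(u))]@c['R']; return -c['R'].T@c['t'],d
def onz(c,px,z):
    o,d=ray(c,px); return o+d*((z-o[2])/d[:,2])[:,None]
def bydepth(c,px):
    o,d=ray(c,px); p=np.array(px,int).reshape(-1,2); return o+d*c['z_map'][p[:,1],p[:,0]][:,None]
def save(c,n,crop=None,s=1):
    f=c['frame'][:,:,::-1]
    if crop: f=f[crop[1]:crop[3],crop[0]:crop[2]]
    cv2.imwrite('pics/'+n,cv2.resize(f,None,fx=s,fy=s,interpolation=cv2.INTER_CUBIC))
E
python3 - <<'E'
from h import *
import pickle
cs={n:cam(n) for n in('scene','side')}
pickle.dump(cs,open('cs.pkl','wb'))
for n in cs: save(cs[n],n+'.png',s=1.5); print(n,-cs[n]['R'].T@cs[n]['t'])
print(env.get_obs(),env.grip_point_offset)
E
```

```text
pics
scene [1.10713541 0.31776323 0.93077093]
side [ 0.4035562  -0.75642868  0.54575273]
{'time_s': 0.1, 'qpos': array([-72.93181071,  18.43574103,  -4.01640629,  83.16834345,
         1.29599207,  78.54203919,  -3.2602748 ]), 'joint_velocities': array([-0.047477  , -0.14716573,  0.02232786, -0.19538095, -0.01480999,
        0.03022138,  0.00935949]), 'effort': array([ 7.14201724e-05, -4.92564726e+01, -4.05571125e-01, -3.13402212e+01,
       -6.42496976e-02,  3.93968972e-02,  6.34913476e-05]), 'tool_pos': array([0.18190421, 0.62349988, 0.22155672]), 'tool_rot': array([-1.79899170e+02,  6.23241839e-03,  1.63742174e+02]), 'force': array([-0.73134848,  0.41007879,  0.06210657]), 'wrist_torque': array([-0.02622425, -0.04496369,  0.02207577]), 'grasp_force': 0.0, 'grip_width': 0.08685365634837201} 0.0187
```

View pics/scene.png

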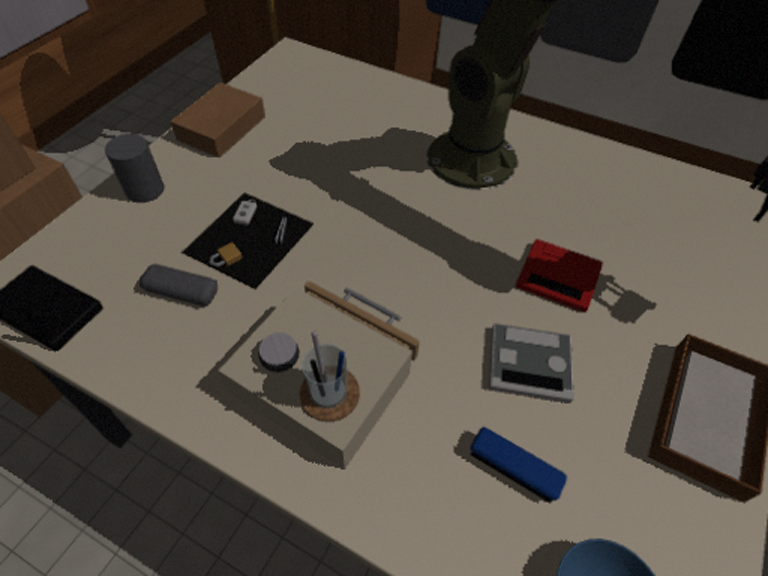

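View pics/side.png

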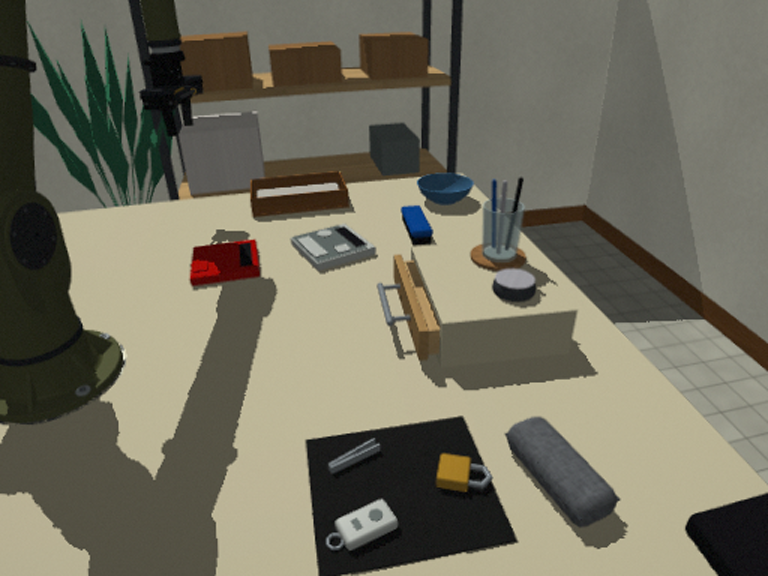

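The scene view (pixels of the 1.5x picture) shows:
- **Tray handle:** about (372,303).
- **White fob:** (245,210), on the black mat.
- **White/grey keypad:** (531,362), with the round key at (557,364), square at (508,356) and bar at (533,337).
- **Red look-alike:** (560,273). It's red, so it isn't the keypad.

In the side view the fob is at (365,525), with its ring at (335,541). I'll measure these and check the keypad in an enlarged crop.

```bash
python3 - <<'E'
from h import *
import pickle
cs=pickle.load(open('cs.pkl','rb')); S=cs['scene']; D=cs['side']
np.set_printoptions(precision=4,suppress=True)
q=lambda *a:np.array(a)/1.5
print('table',bydepth(S,q((420,260),(450,420)))[:, :])
# fob mask
def blob(c,roi,f,minA=30):
    x0,y0,x1,y1=roi; g=c['frame'][y0:y1,x0:x1].astype(int); m=f(g).astype(np.uint8)
    n,l,s,ce=cv2.connectedComponentsWithStats(m)
    return [(s[i,4],ce[i]+[x0,y0],(l==i)) for i in range(1,n) if s[i,4]>=minA]
for nm,c,roi in(('scene',S,(145,130,185,155)),('side',D,(205,325,285,375))):
    for A,ce,m in blob(c,roi,lambda g:g.min(2)>90,20):
        ys,xs=np.nonzero(m); p=np.c_[xs+roi[0],ys+roi[1]]
        w=onz(c,p,.019)[:,:2]; r=cv2.minAreaRect((w*1000).astype(np.float32))
        print('fob',nm,A,ce,onz(c,ce,.019),r)
# handle ends, z=.046
print('handle scene',onz(S,q((346,292),(398,318)),.046), 'side',onz(D,q((381,285),(392,321)),.046))
print('front top edge ends',onz(S,q((306,285),(417,348)),.07))
print('unit top corners', bydepth(S,q((345,440),(410,362),(225,368))))
print('keys',onz(S,q((557,364),(508,356),(533,337)),.023))
print('keypad corners z.02',onz(S,q((493,326),(572,333),(572,398),(491,388)),.02))
a=cv2.resize(S['frame'][205:275,315:390],None,fx=5,fy=5,interpolation=cv2.INTER_CUBIC)
b=cv2.resize(D['frame'][315:380,205:280],(375,350),interpolation=cv2.INTER_CUBIC)
cv2.imwrite('pics/crop.png',np.hstack([a,b])[:,:,::-1])
E
```

```text
table [[0.3711 0.0376 0.0018]
 [0.6788 0.2476 0.0001]]
fob scene 116 [149.7586 134.4138] [[ 0.4501 -0.4319  0.019 ]] ((451.04510498046875, -420.99407958984375), (64.58130645751953, 48.32817840576172), 38.52361297607422)
fob scene 60 [179.0667 131.9667] [[ 0.3895 -0.3509  0.019 ]] ((397.3132019042969, -354.27764892578125), (30.057525634765625, 51.90324020385742), 29.869890213012695)
fob scene 114 [163.5439 140.4737] [[ 0.4503 -0.3725  0.019 ]] ((449.52923583984375, -373.8353576660156), (60.12408447265625, 36.80280303955078), 16.397905349731445)
fob side 205 [206.7805 354.2244] [[ 0.389 -0.383  0.019]] ((391.87652587890625, -371.37261962890625), (96.47022247314453, 9.402655601501465), 84.55097961425781)
fob side 748 [242.1337 348.0214] [[ 0.448  -0.3835  0.019 ]] ((441.7738037109375, -384.6291198730469), (80.98320770263672, 36.49553680419922), 17.680965423583984)
handle scene [[ 0.5539 -0.0411  0.046 ]
 [ 0.5584  0.0782  0.046 ]] side [[ 0.5623  0.0715  0.046 ]
 [ 0.5566 -0.0448  0.046 ]]
front top edge ends [[ 0.5927 -0.1082  0.07  ]
 [ 0.6142  0.1446  0.07  ]]
unit top corners [[ 0.8287  0.1218  0.0815]
 [ 0.6323  0.1414  0.0441]
 [ 0.8196 -0.1235  0.0838]]
keys [[0.4899 0.3777 0.023 ]
 [0.5186 0.2923 0.023 ]
 [0.4551 0.3194 0.023 ]]
keypad corners z.02 [[0.4672 0.2427 0.02  ]
 [0.4068 0.3823 0.02  ]
 [0.542  0.4223 0.02  ]
 [0.595  0.2889 0.02  ]]
```

View pics/crop.png

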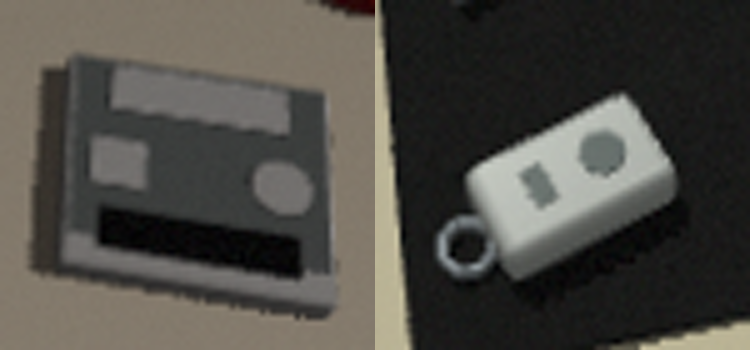

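The crop confirms the keypad: white body, round key on the right of the image (+y), bar on the near side, with yaw of about 18.5°. It also shows the white fob with its ring pointing towards -x and -y. Next I'll get the tin and tumbler positions and the first move's numbers.

```bash
cat >> h.py <<'E'
from scipy.spatial.transform import Rotation as Ro
def plan(p,yaw):
    o=env.get_obs(); R=Ro.from_euler('xyz',o['tool_rot'],degrees=True); T=Ro.from_euler('xyz',[180,0,yaw],degrees=True)
    print('at',np.round(o['tool_pos'],4),np.round(o['tool_rot'],1),'F',np.round(o['force'],1),'w',round(o['grip_width'],4),'gf',round(o['grasp_force'],1),'t',o['time_s'])
    d=np.array(p)-o['tool_pos']
    print('turn',np.round((R.inv()*T).as_rotvec()/np.pi,4),'| then shift',np.round(T.inv().apply(d)/.08,3),'| shift before turn',np.round(R.inv().apply(d)/.08,3))
E
python3 - <<'E'
from h import *
import pickle
cs=pickle.load(open('cs.pkl','rb')); S=cs['scene']; D=cs['side']
q=lambda *a:np.array(a)/1.5
print('tin top',onz(S,q((278,347)),.11),onz(D,q((515,281)),.11))
print('coaster',onz(S,q((330,396)),.092),onz(D,q((498,257)),.092))
plan([.535,.018,.2],86)
E
```

```text
tin top [[ 0.75231971 -0.05650729  0.11      ]] [[ 0.75057207 -0.07288865  0.11      ]]
coaster [[0.77977933 0.06412063 0.092     ]] [[0.76993102 0.0413858  0.092     ]]
at [0.1819 0.6235 0.2216] [-179.9    0.   163.7] F [-0.7  0.4  0.1] w 0.0869 gf 0.0 t 0.1
turn [-4.000e-04  4.000e-04  4.319e-01] | then shift [-7.242  4.931  0.269] | shift before turn [-6.356 -6.03   0.281]
```

```bash
T='0,0,0.054'
python3 -m creep '{"translation":[[0,0,0],[0,0,0],[0,0,0],[0,0,0]],"turn":[[0,0,0.054],[0,0,0.054],[0,0,0.054],[0,0,0.054]],"grip":[1,1,1,1]}' >/dev/null
python3 -m creep '{"translation":[[0,0,0],[0,0,0],[0,0,0],[0,0,0]],"turn":[[0,0,0.054],[0,0,0.054],[0,0,0.054],[0,0,0.054]],"grip":[1,1,1,1]}'
python3 -m creep '{"translation":[[-0.5,0.35,0],[-0.5,0.35,0],[-0.5,0.35,0],[-0.5,0.35,0],[-0.5,0.35,0]],"turn":[[0,0,0],[0,0,0],[0,0,0],[0,0,0],[0,0,0]],"grip":[1,1,1,1,1]}' >/dev/null
python3 -m creep '{"translation":[[-0.5,0.35,0],[-0.5,0.35,0],[-0.5,0.35,0],[-0.5,0.35,0],[-0.5,0.35,0]],"turn":[[0,0,0],[0,0,0],[0,0,0],[0,0,0],[0,0,0]],"grip":[0.34,0.34,0.34,0.34,0.34]}' >/dev/null
python3 -m creep '{"translation":[[-0.5,0.35,0],[-0.5,0.35,0],[-0.5,0.35,0],[-0.5,0.35,0],[0,0,0]],"turn":[[0,0,0],[0,0,0],[0,0,0],[0,0,0],[0,0,0]],"grip":[0.34,0.34,0.34,0.34,0.34]}'
python3 - <<'E'
from h import *
plan([.535,.018,.2],86)
c=cam('wrist'); save(c,'w1.png',s=1.5); import pickle; pickle.dump(c,open('w1.pkl','wb'))
E
```

```text
time_s: 1.1
tool_pos: [0.1819, 0.6237, 0.2219]
tool_rot: [-180.0, 0.1, 85.7]
force: [-0.7, 0.2, 0.7]
grip_width: 0.087
grasp_force: 0.0
time_s: 2.98
tool_pos: [0.5348, 0.033, 0.2224]
tool_rot: [180.0, 0.1, 85.5]
force: [-0.9, 0.9, -0.5]
grip_width: 0.0297
grasp_force: 0.0
at [0.5348 0.033  0.2224] [1.80e+02 1.00e-01 8.55e+01] F [-0.9  0.9 -0.5] w 0.0297 gf 0.0 t 2.975
turn [ 0.0002  0.0008 -0.0026] | then shift [-0.187  0.016  0.28 ] | shift before turn [-0.186  0.017  0.281]
```

View pics/w1.png

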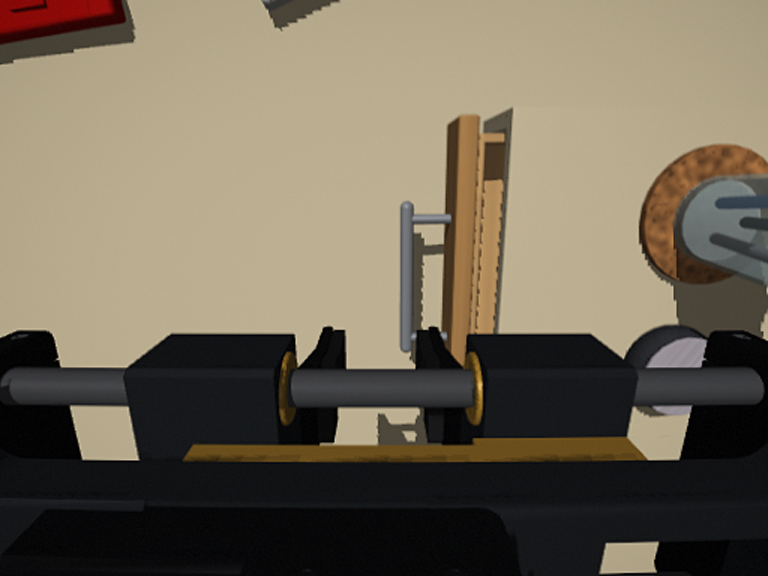

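The wrist view shows the handle bar from (407,203) to (406,350), with the front panel's face at about x=450. The tray is slightly ajar.

```bash
python3 - <<'E'
from h import *
import pickle
c=pickle.load(open('w1.pkl','rb')); q=lambda *a:np.array(a)/1.5
e=onz(c,q((407,206),(406,348)),.0515); print(e, e.mean(0), np.degrees(np.arctan2(*(e[0]-e[1])[:2])))
print(onz(c,q((448,116),(446,350)),.07), onz(c,q((513,108)),.084))
m=e.mean(0); plan([m[0],m[1],.031],85.5)
E
```

```text
[[ 0.55940356  0.0785315   0.0515    ]
 [ 0.55134134 -0.04213221  0.0515    ]] [0.55537245 0.01819965 0.0515    ] 3.8225722235717465
[[ 0.59102923  0.14056826  0.07      ]
 [ 0.58325836 -0.03820723  0.07      ]] [[0.63269543 0.14096112 0.084     ]]
at [0.5339 0.036  0.2222] [-180.     0.    85.7] F [0.1 0.2 0.8] w 0.0298 gf 0.0 t 3.025
turn [-0.0002  0.0003  0.0013] | then shift [-0.2    0.285  2.39 ] | shift before turn [-0.2    0.286  2.39 ]
```

```bash
python3 -m creep '{"translation":[[-0.2,0.265,0],[0,0,0.6],[0,0,0.6],[0,0,0.3],[0,0,0]],"turn":[[0,0,0],[0,0,0],[0,0,0],[0,0,0],[0,0,0]],"grip":[0.275,0.275,0.275,0.275,0.275]}'
python3 - <<'E'
from h import *
plan([.5535,.018,.031],85.7)
c=cam('wrist'); save(c,'w2.png',s=1.5)
E
```

```text
time_s: 3.65
tool_pos: [0.5515, 0.0221, 0.1004]
tool_rot: [-179.7, 0.0, 86.1]
force: [0.3, 1.0, 0.2]
grip_width: 0.0244
grasp_force: 0.0
at [0.5515 0.0221 0.1004] [-179.7    0.    86.1] F [0.3 1.  0.2] w 0.0244 gf 0.0 t 3.65
turn [-0.0016  0.0002  0.0023] | then shift [-0.049  0.028  0.868] | shift before turn [-0.048  0.032  0.868]
```

View pics/w2.png

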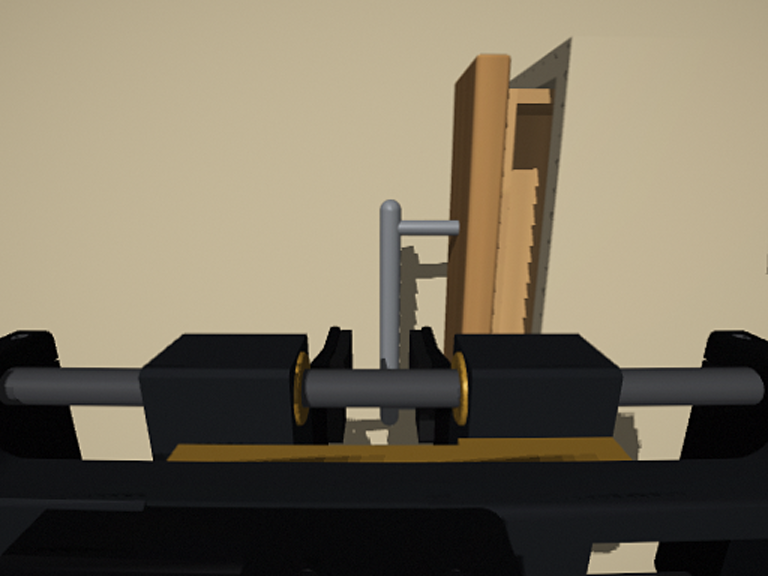

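The bar, at (390,200–420), lies between the fingers at (340) and (425), and the front panel at about 450 clears the right finger. I'll lower 69 mm and grip, watching the force.

```bash
python3 -m creep '{"translation":[[0,0.025,0.3],[0,0,0.25],[0,0,0.2],[0,0,0.12]],"turn":[[0,0,0],[0,0,0],[0,0,0],[0,0,0]],"grip":[0.275,0.275,0.275,0.275]}'
python3 -m creep '{"translation":[[0,0,0],[0,0,0],[0,0,0],[0,0,0]],"turn":[[0,0,0],[0,0,0],[0,0,0],[0,0,0]],"grip":[0,0,0,0]}' 20
```

```text
time_s: 4.2
tool_pos: [0.5556, 0.0205, 0.0322]
tool_rot: [-180.0, 0.0, 86.0]
force: [-0.3, 0.1, -0.6]
grip_width: 0.0238
grasp_force: 0.0
time_s: 4.7
tool_pos: [0.5563, 0.0203, 0.0335]
tool_rot: [179.9, -0.0, 86.0]
force: [0.0, -1.6, 0.2]
grip_width: 0.0104
grasp_force: 20.0
```

```bash
python3 -m creep '{"translation":[[0,-0.1,0],[0,-0.2,0],[0,-0.2,0],[0,-0.2,0],[0,-0.2,0]],"turn":[[0,0,0],[0,0,0],[0,0,0],[0,0,0],[0,0,0]],"grip":[0,0,0,0,0]}'
python3 -m creep '{"translation":[[0,-0.2,0],[0,-0.2,0],[0,-0.15,0],[0,0,0],[0,0,0]],"turn":[[0,0,0],[0,0,0],[0,0,0],[0,0,0],[0,0,0]],"grip":[0,0,0,0,0]}'
python3 -m creep '{"translation":[[0,0,0],[0,0,0],[0,0,0]],"turn":[[0,0,0],[0,0,0],[0,0,0]],"grip":[0.27,0.27,0.27]}'
python3 - <<'E'
from h import *
plan([.445,-.374,.2],17)
import pickle
c=cam('scene'); pickle.dump(c,open('s2.pkl','wb'))
E
```

```text
time_s: 5.32
tool_pos: [0.4836, 0.0252, 0.0334]
tool_rot: [179.9, -0.0, 86.0]
force: [1.3, -0.6, 4.4]
grip_width: 0.0102
grasp_force: 20.0
time_s: 5.95
tool_pos: [0.4395, 0.0282, 0.0334]
tool_rot: [-180.0, -0.0, 86.0]
force: [-1.5, -2.0, 5.1]
grip_width: 0.0105
grasp_force: 20.0
time_s: 6.32
tool_pos: [0.4397, 0.0287, 0.0327]
tool_rot: [-180.0, -0.0, 86.0]
force: [0.5, -0.9, 0.1]
grip_width: 0.0225
grasp_force: 0.0
at [0.4397 0.0287 0.0327] [-180.   -0.   86.] F [ 0.5 -0.9  0.1] w 0.0225 gf 0.0 t 6.325
turn [-2.000e-04  1.000e-04  3.833e-01] | then shift [-1.408  4.833 -2.091] | shift before turn [-5.016  0.417 -2.092]
```

```bash
python3 -m creep '{"translation":[[0,0,-0.2],[0,0,-0.5],[0,0,-0.6],[0,0,-0.6],[0,0,-0.2]],"turn":[[0,0,0],[0,0,0],[0,0,0],[0,0,0],[0,0,0]],"grip":[0.27,0.27,1,1,1]}' 
python3 -m creep '{"translation":[[0,0,0],[0,0,0],[0,0,0],[0,0,0]],"turn":[[0,0,0.055],[0,0,0.055],[0,0,0.055],[0,0,0.055]],"grip":[1,1,1,1]}' >/dev/null
python3 -m creep '{"translation":[[0,0,0],[0,0,0],[0,0,0]],"turn":[[0,0,0.055],[0,0,0.055],[0,0,0.053]],"grip":[1,1,1]}' 
python3 -m creep '{"translation":[[-0.2,0.53,0],[-0.2,0.53,0],[-0.25,0.54,0],[-0.25,0.54,0],[-0.27,0.54,0]],"turn":[[0,0,0],[0,0,0],[0,0,0],[0,0,0],[0,0,0]],"grip":[1,1,1,1,1]}' >/dev/null
python3 -m creep '{"translation":[[-0.27,0.54,0],[-0.28,0.54,0],[-0.28,0.54,0],[-0.28,0.53,0],[0,0,0]],"turn":[[0,0,0],[0,0,0],[0,0,0],[0,0,0],[0,0,0]],"grip":[1,1,1,1,1]}'
python3 - <<'E'
from h import *
c=cam('wrist'); save(c,'w3.png',s=1.5); import pickle; pickle.dump(c,open('w3.pkl','wb'))
E
```

```text
time_s: 7.0
tool_pos: [0.4419, 0.0285, 0.2049]
tool_rot: [179.7, -0.2, 85.9]
force: [0.5, 0.9, -1.5]
grip_width: 0.0457
grasp_force: 0.0
time_s: 7.88
tool_pos: [0.4396, 0.0282, 0.2007]
tool_rot: [180.0, 0.1, 16.7]
force: [0.5, -0.1, 0.6]
grip_width: 0.0872
grasp_force: 0.0
time_s: 9.12
tool_pos: [0.3754, -0.3985, 0.2003]
tool_rot: [179.9, 0.3, 16.6]
force: [-1.0, 1.2, -0.4]
grip_width: 0.0871
grasp_force: 0.0
```

View pics/w3.png

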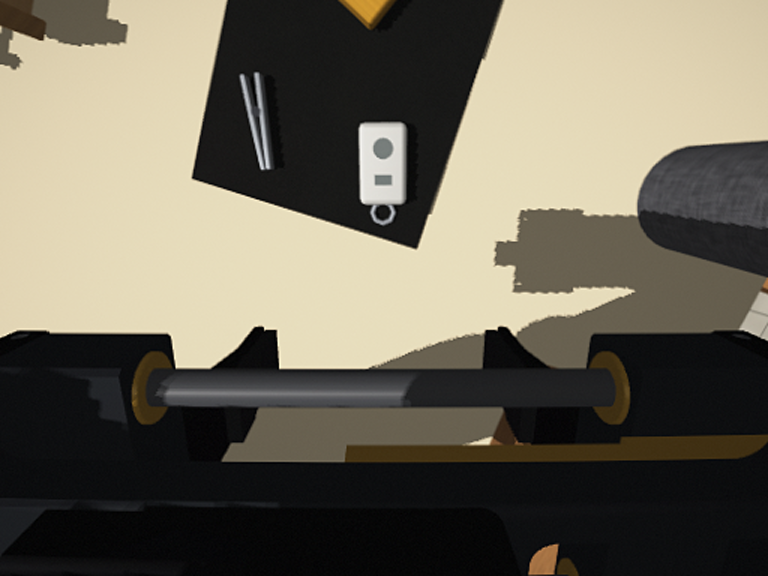

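The wrist view shows the fob at (383,163), aligned with the tool and with its ring at (383,213). The peg's nearest edge is at (272,170), well clear of the fingers.

```bash
python3 - <<'E'
from h import *
import pickle
c=pickle.load(open('w3.pkl','rb')); g=c['frame'][70:140,225:285]
m=(g.min(2)>140).astype(np.uint8); n,l,s,ce=cv2.connectedComponentsWithStats(m); i=1+s[1:,4].argmax()
ys,xs=np.nonzero(l==i); w=onz(c,np.c_[xs+225,ys+70],.017)[:,:2]
r=cv2.minAreaRect((w*1000).astype(np.float32)); print(r)
x,y=np.array(r[0])/1000; plan([x,y,.011-.0187+.012],16.7)
w=cam('scene')
S=pickle.load(open('s2.pkl','rb'))
E
```

```text
((448.3367614746094, -376.9316101074219), (65.88873291015625, 34.231773376464844), 17.389650344848633)
at [ 0.3769 -0.396   0.2003] [-180.     0.2   16.7] F [ 0.1 -0.4  0. ] w 0.0871 gf 0.0 t 9.175
turn [-0.0001  0.0012  0.0003] | then shift [0.923 0.029 2.45 ] | shift before turn [0.932 0.03  2.447]
```

```bash
python3 -m creep '{"translation":[[0.46,0.015,0],[0.46,0.015,0],[0,0,0.6],[0,0,0.6],[0,0,0.5]],"turn":[[0,0,0],[0,0,0],[0,0,0],[0,0,0],[0,0,0]],"grip":[0.8,0.8,0.8,0.8,0.8]}'
python3 -m creep '{"translation":[[0,0,0.3],[0,0,0.25],[0,0,0.17],[0,0,0]],"turn":[[0,0,0],[0,0,0],[0,0,0],[0,0,0]],"grip":[0.8,0.8,0.8,0.8]}'
python3 -c "
from h import *
plan([.4483,-.3769,.006],17)"
```

```text
time_s: 9.85
tool_pos: [0.4513, -0.3717, 0.0634]
tool_rot: [-179.9, -0.1, 17.3]
force: [0.6, 0.3, -0.3]
grip_width: 0.0696
grasp_force: 0.0
time_s: 10.35
tool_pos: [0.4501, -0.3744, 0.0069]
tool_rot: [-179.9, 0.0, 17.1]
force: [-1.0, 0.3, 0.2]
grip_width: 0.0697
grasp_force: 0.0
at [ 0.4501 -0.3744  0.0069] [-179.9    0.    17.1] F [-1.   0.3  0.2] w 0.0697 gf 0.0 t 10.35
turn [-0.0003  0.0001  0.0004] | then shift [-0.031  0.024  0.012] | shift before turn [-0.031  0.024  0.012]
```

```bash
python3 -m creep '{"translation":[[0,0,0],[0,0,0],[0,0,0],[0,0,0],[0,0,0]],"turn":[[0,0,0],[0,0,0],[0,0,0],[0,0,0],[0,0,0]],"grip":[0.35,0.35,0.35,0.35,0.35]}' 18
python3 -m creep '{"translation":[[0,0,-0.1],[0,0,-0.3],[0,0,-0.4],[0,0,-0.4],[0,0,-0.4]],"turn":[[0,0,0],[0,0,0],[0,0,0],[0,0,0],[0,0,0]],"grip":[0.35,0.35,0.35,0.35,0.35]}'
python3 -m creep '{"translation":[[0,0,-0.3],[0,0,-0.2],[0,0,0],[0,0,0]],"turn":[[0,0,0],[0,0,0],[0,0,0.058],[0,0,0.058]],"grip":[0.35,0.35,0.35,0.35]}'
python3 -c "
from h import *
plan([.556,.018,.11],-4)"
```

```text
time_s: 10.98
tool_pos: [0.4502, -0.3754, 0.0076]
tool_rot: [180.0, -0.0, 17.0]
force: [0.2, 0.1, 1.7]
grip_width: 0.0376
grasp_force: 18.0
time_s: 11.6
tool_pos: [0.4498, -0.375, 0.1366]
tool_rot: [-180.0, -0.0, 17.0]
force: [0.8, -0.6, -0.1]
grip_width: 0.0377
grasp_force: 18.0
time_s: 12.1
tool_pos: [0.4499, -0.3749, 0.1754]
tool_rot: [-180.0, 0.0, -4.2]
force: [-0.5, 0.1, -1.4]
grip_width: 0.0381
grasp_force: 18.0
at [ 0.4499 -0.3749  0.1754] [-180.     0.    -4.2] F [-0.5  0.1 -1.4] w 0.0381 gf 18.0 t 12.1
turn [-0.0002  0.     -0.001 ] | then shift [ 0.98  -4.992  0.818] | shift before turn [ 0.964 -4.994  0.821]
```

```bash
python3 -m creep '{"translation":[[0.1,-0.5,0],[0.1,-0.5,0],[0.1,-0.5,0],[0.1,-0.5,0],[0.1,-0.5,0]],"turn":[[0,0,0],[0,0,0],[0,0,0],[0,0,0],[0,0,0]],"grip":[0.3,0.3,0.3,0.3,0.3]}' >/dev/null
python3 -m creep '{"translation":[[0.1,-0.5,0],[0.1,-0.5,0],[0.1,-0.5,0],[0.1,-0.5,0],[0.07,-0.49,0]],"turn":[[0,0,0],[0,0,0],[0,0,0],[0,0,0],[0,0,0]],"grip":[0.3,0.3,0.3,0.3,0.3]}' >/dev/null
python3 -m creep '{"translation":[[0,0,0.3],[0,0,0.3],[0,0,0.2],[0,0,0]],"turn":[[0,0,0],[0,0,0],[0,0,0],[0,0,0]],"grip":[0.3,0.3,0.3,0.3]}'
python3 - <<'E'
from h import *
plan([.556,.018,.027],-4)
c=cam('wrist'); s=cam('scene')
a=cv2.resize(c['frame'],(533,400)); b=cv2.resize(s['frame'][150:310,130:290],(400,400))
import pickle; pickle.dump((c,s),open('p4.pkl','wb'))
cv2.imwrite('pics/p4.png',cv2.resize(np.hstack([a,b]),(800,343))[:,:,::-1])
E
```

```text
time_s: 13.85
tool_pos: [0.5532, 0.0177, 0.1103]
tool_rot: [179.9, 0.1, -3.9]
force: [0.4, 0.4, -0.6]
grip_width: 0.0375
grasp_force: 18.0
at [0.5532 0.0177 0.1103] [ 1.799e+02  1.000e-01 -3.900e+00] F [ 0.4  0.4 -0.6] w 0.0375 gf 18.0 t 13.85
turn [0.0003 0.0007 0.0007] | then shift [ 0.035 -0.007  1.042] | shift before turn [ 0.037 -0.007  1.042]
```

View pics/p4.png

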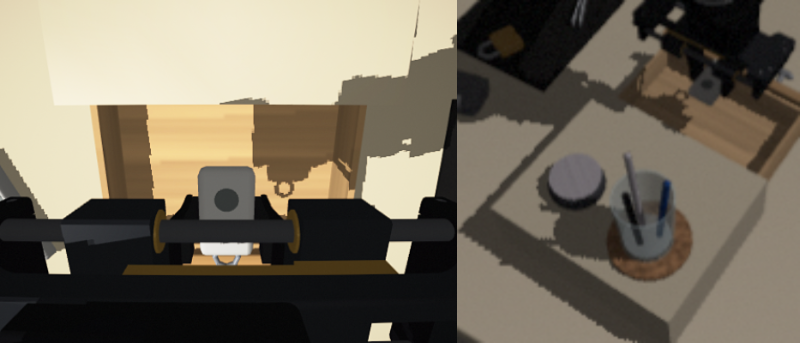

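The picture shows the fob held level over the open tray floor, clear of the walls and the roof edge. I'll lower it.

```bash
python3 -m creep '{"translation":[[0.02,0,0.4],[0,0,0.3],[0,0,0.2],[0,0,0.09],[0,0,0.03]],"turn":[[0,0,0],[0,0,0],[0,0,0],[0,0,0],[0,0,0]],"grip":[0.3,0.3,0.3,0.3,0.3]}'
python3 -m creep '{"translation":[[0,0,0.015],[0,0,0]],"turn":[[0,0,0],[0,0,0]],"grip":[0.3,0.3]}'
```

```text
time_s: 14.58
tool_pos: [0.5563, 0.0178, 0.0301]
tool_rot: [-180.0, -0.0, -3.8]
force: [-0.7, -0.9, -0.2]
grip_width: 0.0378
grasp_force: 18.0
time_s: 14.82
tool_pos: [0.5562, 0.0179, 0.0291]
tool_rot: [-180.0, -0.1, -3.8]
force: [0.2, 0.1, -0.6]
grip_width: 0.0378
grasp_force: 18.0
```

```bash
python3 -m creep '{"translation":[[0,0,0.02],[0,0,0.015],[0,0,0]],"turn":[[0,0,0],[0,0,0],[0,0,0]],"grip":[0.3,0.3,0.3]}'
```

```text
time_s: 15.2
tool_pos: [0.5567, 0.0179, 0.0266]
tool_rot: [-180.0, -0.1, -3.8]
force: [-0.7, 0.6, 4.8]
grip_width: 0.0379
grasp_force: 18.0
```

Contact with the floor (about 5 N). I'll release and lift.

```bash
python3 -m creep '{"translation":[[0,0,0],[0,0,0],[0,0,0],[0,0,0],[0,0,-0.2]],"turn":[[0,0,0],[0,0,0],[0,0,0],[0,0,0],[0,0,0]],"grip":[0.55,0.6,0.7,0.7,0.7]}'
python3 -m creep '{"translation":[[0,0,-0.4],[0,0,-0.4],[0,0,-0.4],[0,0,0]],"turn":[[0,0,0],[0,0,0],[0,0,0],[0,0,0]],"grip":[0.7,0.7,0,0]}'
python3 - <<'E'
from h import *
c=cam('wrist'); s=cam('scene')
a=cv2.resize(c['frame'],(533,400)); b=cv2.resize(s['frame'][150:310,130:290],(400,400))
cv2.imwrite('pics/p5.png',cv2.resize(np.hstack([a,b]),(800,343))[:,:,::-1])
plan([.40,.030,.15],-4)
E
```

```text
time_s: 15.82
tool_pos: [0.5547, 0.0177, 0.0413]
tool_rot: [179.9, 0.1, -3.8]
force: [-1.0, -0.0, -0.0]
grip_width: 0.0604
grasp_force: 0.0
time_s: 16.32
tool_pos: [0.5579, 0.0176, 0.1411]
tool_rot: [-179.9, -0.3, -3.9]
force: [-0.5, 0.2, -0.5]
grip_width: 0.0482
grasp_force: 0.0
at [0.5559 0.018  0.1382] [-179.9   -0.    -3.8] F [ 0.6 -0.  -0.2] w 0.0409 gf 0.0 t 16.425
turn [-0.0003 -0.0002  0.0009] | then shift [-1.954 -0.014 -0.147] | shift before turn [-1.954 -0.019 -0.148]
```

View pics/p5.png

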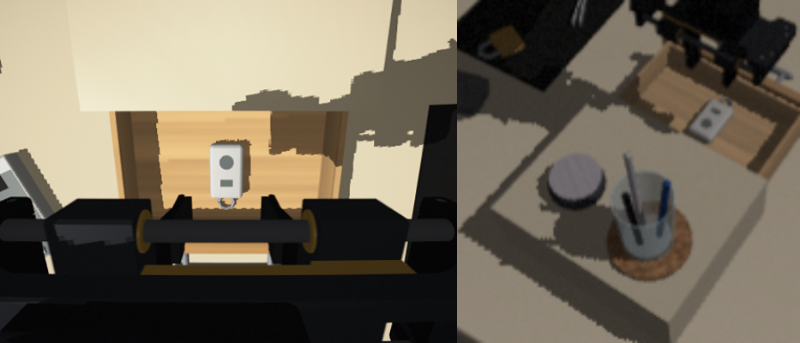

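The fob lies flat in the tray at (226,170) and is released. I'll re-grip the handle.

```bash
python3 -m creep '{"translation":[[-0.48,-0.013,0],[-0.48,-0.013,0],[-0.48,-0.013,0],[0,0,0]],"turn":[[0,0,0],[0,0,0],[0,0,0],[0,0,-0.055]],"grip":[0.275,0.275,0.275,0.275]}' >/dev/null
python3 -m creep '{"translation":[[0,0,0],[0,0,0],[0,0,0],[0,0,0],[0,0,0]],"turn":[[0,0,-0.055],[0,0,-0.055],[0,0,-0.055],[0,0,-0.055],[0,0,-0.055]],"grip":[0.275,0.275,0.275,0.275,0.275]}' >/dev/null
python3 -m creep '{"translation":[[0,0,0],[0,0,0],[0,0,0],[0,0,0]],"turn":[[0,0,-0.055],[0,0,-0.055],[0,0,-0.055],[0,0,0]],"grip":[0.275,0.275,0.275,0.275]}'
python3 -c "
from h import *
plan([.4385,.0287,.033],86)"
```

```text
time_s: 18.05
tool_pos: [0.4404, 0.0285, 0.1371]
tool_rot: [-179.9, 0.0, 85.2]
force: [-0.3, 0.5, 0.5]
grip_width: 0.0238
grasp_force: 0.0
at [0.4404 0.0285 0.1371] [-179.9    0.    85.2] F [-0.3  0.5  0.5] w 0.0238 gf 0.0 t 18.05
turn [-0.0004  0.0002 -0.0047] | then shift [ 1.000e-03 -2.300e-02  1.302e+00] | shift before turn [ 1.000e-03 -2.200e-02  1.302e+00]
```

```bash
python3 -m creep '{"translation":[[0,-0.01,0.4],[0,-0.01,0.35],[0,0,0.3],[0,0,0.2],[0,0,0.05]],"turn":[[0,0,-0.005],[0,0,0],[0,0,0],[0,0,0],[0,0,0]],"grip":[0.275,0.275,0.275,0.275,0.275]}'
python3 -m creep '{"translation":[[0,0,0],[0,0,0],[0,0,0],[0,0,0]],"turn":[[0,0,0],[0,0,0],[0,0,0],[0,0,0]],"grip":[0,0,0,0]}' 20
python3 -m creep '{"translation":[[0,0.08,0],[0,0.15,0],[0,0.2,0],[0,0.2,0],[0,0.2,0]],"turn":[[0,0,0],[0,0,0],[0,0,0],[0,0,0],[0,0,0]],"grip":[0,0,0,0,0]}'
python3 -m creep '{"translation":[[0,0.2,0],[0,0.2,0],[0,0.15,0],[0,0.05,0],[0,0,0]],"turn":[[0,0,0],[0,0,0],[0,0,0],[0,0,0],[0,0,0]],"grip":[0,0,0,0,0]}'
```

```text
time_s: 18.68
tool_pos: [0.4382, 0.0279, 0.0326]
tool_rot: [-179.9, 0.2, 86.0]
force: [-0.5, -0.6, 0.5]
grip_width: 0.0242
grasp_force: 0.0
time_s: 19.18
tool_pos: [0.4401, 0.0291, 0.0343]
tool_rot: [179.9, -0.1, 86.2]
force: [-0.0, 0.1, 4.7]
grip_width: 0.0101
grasp_force: 20.0
time_s: 19.8
tool_pos: [0.5066, 0.0246, 0.0343]
tool_rot: [-180.0, -0.0, 86.2]
force: [-2.0, -0.5, 9.6]
grip_width: 0.0101
grasp_force: 20.0
time_s: 20.42
tool_pos: [0.5548, 0.0213, 0.0344]
tool_rot: [179.9, -0.0, 86.2]
force: [0.7, 0.9, 4.3]
grip_width: 0.0102
grasp_force: 20.0
```

```bash
python3 -m creep '{"translation":[[0,0.05,0],[0,0.04,0],[0,0.03,0],[0,0,0]],"turn":[[0,0,0],[0,0,0],[0,0,0],[0,0,0]],"grip":[0,0,0,0]}'
python3 -m creep '{"translation":[[0,0.03,0],[0,0.03,0],[0,0,0]],"turn":[[0,0,0],[0,0,0],[0,0,0]],"grip":[0,0,0]}'
```

```text
time_s: 20.92
tool_pos: [0.5636, 0.0207, 0.0344]
tool_rot: [179.9, -0.0, 86.2]
force: [1.3, 0.7, 5.9]
grip_width: 0.0101
grasp_force: 20.0
time_s: 21.3
tool_pos: [0.5683, 0.0204, 0.0344]
tool_rot: [179.9, -0.0, 86.2]
force: [-0.4, 0.8, 6.2]
grip_width: 0.0101
grasp_force: 20.0
```

```bash
python3 -m creep '{"translation":[[0,0.03,0],[0,0.03,0],[0,0,0]],"turn":[[0,0,0],[0,0,0],[0,0,0]],"grip":[0,0,0]}'
python3 -m creep '{"translation":[[0,0.03,0],[0,0.03,0],[0,0,0]],"turn":[[0,0,0],[0,0,0],[0,0,0]],"grip":[0,0,0]}'
```

```text
time_s: 21.68
tool_pos: [0.5731, 0.0201, 0.0344]
tool_rot: [179.9, -0.0, 86.2]
force: [-0.0, 0.4, 5.9]
grip_width: 0.0102
grasp_force: 20.0
time_s: 22.05
tool_pos: [0.575, 0.0199, 0.0343]
tool_rot: [-179.7, -0.1, 86.2]
force: [-7.9, 1.0, 14.7]
grip_width: 0.0103
grasp_force: 20.0
```

The end stop was reached at x≈0.575. I'll release, rise, and check the gap.

```bash
python3 -m creep '{"translation":[[0,0.015,0],[0,0,0]],"turn":[[0,0,0],[0,0,0]],"grip":[0,0]}'
python3 -m creep '{"translation":[[0,0,0],[0,0,0],[0,0,0],[0,0,-0.2],[0,0,-0.3]],"turn":[[0,0,0],[0,0,0],[0,0,0],[0,0,0],[0,0,0]],"grip":[0.25,0.25,0.25,0.25,0.25]}'
python3 -m creep '{"translation":[[0,0,-0.5],[0,0,-0.5],[0,0,-0.3],[0,-0.3,0],[0,0,0]],"turn":[[0,0,0],[0,0,0],[0,0,0],[0,0,0],[0,0,0]],"grip":[0.25,0,0,0,0]}'
python3 - <<'E'
from h import *
import pickle
c=cam('wrist'); d=cam('side'); pickle.dump((c,d),open('p6.pkl','wb'))
a=cv2.resize(c['frame'],(533,400)); b=cv2.resize(d['frame'][150:260,230:400],(618,400))
cv2.imwrite('pics/p6.png',cv2.resize(np.hstack([a,b]),(800,278))[:,:,::-1])
plan([.49,.378,.1],108.5)
E
```

```text
time_s: 22.3
tool_pos: [0.575, 0.02, 0.0342]
tool_rot: [-179.5, -0.1, 86.2]
force: [-12.3, 1.1, 17.2]
grip_width: 0.0101
grasp_force: 20.0
time_s: 22.92
tool_pos: [0.5785, 0.0192, 0.0745]
tool_rot: [-180.0, 0.0, 86.1]
force: [0.3, 0.1, -0.1]
grip_width: 0.022
grasp_force: 0.0
time_s: 23.55
tool_pos: [0.5543, 0.0212, 0.1787]
tool_rot: [180.0, -0.1, 86.2]
force: [-0.1, 0.1, 0.3]
grip_width: 0.0007
grasp_force: 0.0
at [0.5553 0.0214 0.1783] [ 1.799e+02 -1.000e-01  8.620e+01] F [ 0.6  0.4 -0.7] w 0.0009 gf 0.0 t 23.65
turn [ 0.0004 -0.0003 -0.124 ] | then shift [4.486 0.64  0.978] | shift before turn [ 4.392 -1.112  0.982]
```

View pics/p6.png

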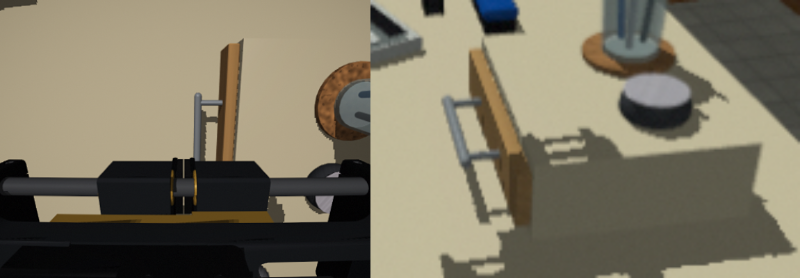

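The tray front is flush with the unit, so it's home, and the tin and tumbler haven't moved. On to the keypad.

```bash
python3 -m creep '{"translation":[[0,0,0],[0,0,0],[0,0,0],[0.5,0.09,0],[0.5,0.09,0]],"turn":[[0,0,-0.042],[0,0,-0.041],[0,0,-0.041],[0,0,0],[0,0,0]],"grip":[0,0,0,0,0]}'>/dev/null
python3 -m creep '{"translation":[[0.52,0.09,0],[0.52,0.09,0],[0.52,0.09,0],[0.52,0.09,0],[0.5,0.1,0.2]],"turn":[[0,0,0],[0,0,0],[0,0,0],[0,0,0],[0,0,0]],"grip":[0,0,0,0,0]}'>/dev/null
python3 -m creep '{"translation":[[0,0,0.1],[0,0,0]],"turn":[[0,0,0],[0,0,0]],"grip":[0,0]}'
python3 - <<'E'
from h import *
import pickle
c=cam('wrist'); pickle.dump(c,open('w7.pkl','wb')); save(c,'w7.png',s=1.5)
E
```

```text
time_s: 25.15
tool_pos: [0.5128, 0.3078, 0.1527]
tool_rot: [-179.9, 0.1, 108.4]
force: [0.2, -0.4, -1.0]
grip_width: 0.0003
grasp_force: 0.0
```

View pics/w7.png

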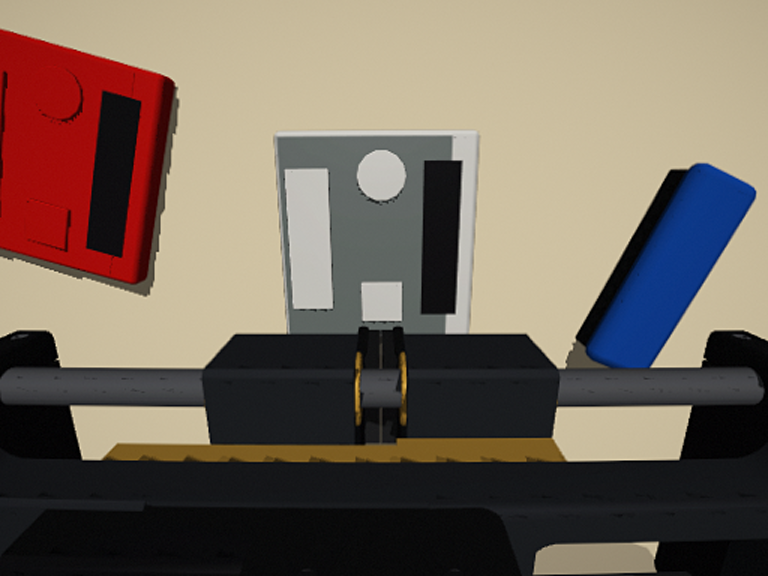

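The wrist view shows the round key at (381,175), the bar key at (309,239) and the square key at (381,301). The red pad is to the left, out of the way.

```bash
python3 - <<'E'
from h import *
import pickle
c=pickle.load(open('w7.pkl','rb'))
k=onz(c,np.array([(381,175),(309,239),(381,301)])/1.5,.023); print(k)
plan([k[0][0],k[0][1],.04],108.4); print('bar from round, units tool',Ro.from_euler('xyz',[180,0,108.4],degrees=True).inv().apply(k[1]-k[0])/.08)
E
```

```text
[[0.4905582  0.37556311 0.023     ]
 [0.45631657 0.31810161 0.023     ]
 [0.51898047 0.29085858 0.023     ]]
at [0.5134 0.3073 0.1535] [-1.800e+02  1.000e-01  1.084e+02] F [ 0.1 -0.7 -0. ] w 0.0 gf 0.0 t 25.2
turn [-0.0001  0.0005 -0.0002] | then shift [ 9.000e-01 -1.000e-03  1.418e+00] | shift before turn [ 9.020e-01 -1.000e-03  1.417e+00]
bar from round, units tool [-5.46443822e-01 -6.32859058e-01 -7.75028819e-17]
```

```bash
python3 -m creep '{"translation":[[0.45,0,0],[0.45,0,0],[0,0,0.6],[0,0,0.5],[0,0,0.3]],"turn":[[0,0,0],[0,0,0],[0,0,0],[0,0,0],[0,0,0]],"grip":[0,0,0,0,0]}'
python3 -m creep '{"translation":[[0,0,0.1],[0,0,0]],"turn":[[0,0,0],[0,0,0]],"grip":[0,0]}'
python3 -c "
from h import *
plan([.4905,.3758,.024],108.4)"
```

```text
time_s: 25.82
tool_pos: [0.4902, 0.3754, 0.0405]
tool_rot: [-180.0, 0.0, 108.3]
force: [-0.5, -0.9, 1.0]
grip_width: 0.0007
grasp_force: 0.0
time_s: 26.08
tool_pos: [0.4907, 0.3766, 0.0345]
tool_rot: [180.0, -0.0, 108.4]
force: [-0.1, 0.0, -0.0]
grip_width: 0.0001
grasp_force: 0.0
at [0.4907 0.3766 0.0345] [180.   -0.  108.4] F [-0.1  0.  -0. ] w 0.0001 gf 0.0 t 26.075
turn [ 0.0003 -0.     -0.    ] | then shift [-0.009 -0.005  0.131] | shift before turn [-0.009 -0.005  0.131]
```

```bash
python3 -m creep '{"translation":[[0,0,0.08],[0,0,0.04],[0,0,0.015],[0,0,0]],"turn":[[0,0,0],[0,0,0],[0,0,0],[0,0,0]],"grip":[0,0,0,0]}'
python3 -m creep '{"translation":[[0,0,0.015],[0,0,0]],"turn":[[0,0,0],[0,0,0]],"grip":[0,0]}'
```

```text
time_s: 26.58
tool_pos: [0.4898, 0.3774, 0.0234]
tool_rot: [180.0, -0.0, 108.5]
force: [-0.3, 0.3, 2.4]
grip_width: 0.0005
grasp_force: 1.1
time_s: 26.82
tool_pos: [0.4898, 0.3774, 0.0222]
tool_rot: [180.0, -0.0, 108.5]
force: [-1.0, 0.4, 4.1]
grip_width: 0.0007
grasp_force: 2.5
```

```bash
python3 -m creep '{"translation":[[0,0,0.015],[0,0,0.01],[0,0,0],[0,0,0]],"turn":[[0,0,0],[0,0,0],[0,0,0],[0,0,0]],"grip":[0,0,0,0]}'
```

```text
time_s: 27.32
tool_pos: [0.4899, 0.3774, 0.0214]
tool_rot: [-180.0, -0.1, 108.5]
force: [-4.2, -1.3, 13.4]
grip_width: 0.0
grasp_force: 6.6
```

```bash
python3 -m creep '{"translation":[[0,0,-0.012],[0,0,0],[0,0,0],[0,0,0]],"turn":[[0,0,0],[0,0,0],[0,0,0],[0,0,0]],"grip":[0,0,0,0]}'
python3 -m creep '{"translation":[[0,0,-0.1],[0,0,-0.2],[0,0,-0.1],[0,0,0]],"turn":[[0,0,0],[0,0,0],[0,0,0],[0,0,0]],"grip":[0,0,0,0]}'
python3 -c "
from h import *
plan([.4563,.3181,.035],108.4)"
```

```text
time_s: 27.82
tool_pos: [0.4898, 0.3774, 0.0215]
tool_rot: [180.0, -0.0, 108.5]
force: [-2.2, -1.0, 6.3]
grip_width: 0.0005
grasp_force: 3.7
time_s: 28.32
tool_pos: [0.4903, 0.3776, 0.0537]
tool_rot: [179.9, -0.1, 108.5]
force: [0.0, -1.2, -0.3]
grip_width: 0.0004
grasp_force: 0.0
at [0.4903 0.3776 0.0537] [ 1.799e+02 -1.000e-01  1.085e+02] F [ 0.  -1.2 -0.3] w 0.0004 gf 0.0 t 28.325
turn [ 0.0005 -0.0003  0.0005] | then shift [-0.572 -0.638  0.234] | shift before turn [-0.571 -0.639  0.233]
```

The round key was held at 6–13 N for over 0.5 s. Now the bar key.

```bash
python3 -m creep '{"translation":[[-0.285,-0.32,0],[-0.285,-0.32,0],[0,0,0.23],[0,0,0]],"turn":[[0,0,0],[0,0,0],[0,0,0],[0,0,0]],"grip":[0,0,0,0]}'
python3 -m creep '{"translation":[[0,0,0.08],[0,0,0.04],[0,0,0.02],[0,0,0.01],[0,0,0]],"turn":[[0,0,0],[0,0,0],[0,0,0],[0,0,0],[0,0,0]],"grip":[0,0,0,0,0]}'
```

```text
time_s: 28.82
tool_pos: [0.4545, 0.3179, 0.0328]
tool_rot: [-179.9, 0.0, 108.5]
force: [-0.4, 0.5, 0.1]
grip_width: 0.0005
grasp_force: 0.0
time_s: 29.45
tool_pos: [0.4558, 0.318, 0.0227]
tool_rot: [180.0, -0.0, 108.5]
force: [-1.6, -0.8, 3.8]
grip_width: 0.0003
grasp_force: 1.8
```

```bash
python3 -m creep '{"translation":[[0,0,0.015],[0,0,0.008],[0,0,0]],"turn":[[0,0,0],[0,0,0],[0,0,0]],"grip":[0,0,0]}'
python3 -m creep '{"translation":[[0,0,0],[0,0,0],[0,0,0],[0,0,0]],"turn":[[0,0,0],[0,0,0],[0,0,0],[0,0,0]],"grip":[0,0,0,0]}'
```

```text
time_s: 29.82
tool_pos: [0.4558, 0.318, 0.0214]
tool_rot: [180.0, -0.1, 108.5]
force: [-2.6, -0.3, 9.7]
grip_width: 0.0005
grasp_force: 4.8
time_s: 30.32
tool_pos: [0.4558, 0.318, 0.0214]
tool_rot: [180.0, -0.1, 108.5]
force: [-2.2, -0.1, 9.9]
grip_width: 0.0004
grasp_force: 4.8
```

```bash
python3 -m creep '{"translation":[[0,0,-0.1],[0,0,-0.4],[0,0,-0.5],[0,0,-0.3],[0,0,0]],"turn":[[0,0,0],[0,0,0],[0,0,0],[0,0,0],[0,0,0]],"grip":[0,0,0,0,0]}'
python3 -c "
from cell import env
print(env.sign_off())"
```

```text
time_s: 30.95
tool_pos: [0.4568, 0.3185, 0.1261]
tool_rot: [179.8, -0.1, 108.5]
force: [-0.4, -0.3, -0.6]
grip_width: 0.0
grasp_force: 0.0
the job is handed in; nothing more can be done
None
```

I put the fob flat in the tray, shut the tray to its stop, and pressed the round key (up to about 13 N, briefly above the 5–10 N range), then the bar key (about 10 N), each for at least half a second; I handed the job in at 31 s, and no verdict came back.

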